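# Close the screw press with one finger

## Task

Close the screw press on the stack of boards: with the closed fingers as one fingertip, push an arm of its cross handle round clockwise (seen from above) until the platen bears firmly on the stack, then take the finger away and leave the press tight. Only push: do not grip the handle or force it, and do not shift or lift the stack or any of the things standing about.

Things in the scene. Friction and masses are not known exactly. Their poses are not given: they have to be found in the camera images.
- press: bench screw press, fixed: wooden bed 240 x 340 x 35 mm with a steel plate on it (top 40 mm above the table); two columns 270 mm apart along its y, joined by a 46 mm wide steel cross-head along y, top at 203 mm (end nuts 217 mm; boss round the screw 64 mm across, 211 mm). Origin: centre of the bed's underside, z up
- screw (a joint): turn of the screw and its cross handle, rad: 0 = wound right up; grows CLOCKWISE seen from above, which lowers platen and handle 20 mm a turn (3.18 mm per rad). The platen meets the stack at about 6.28; the screw's end stop is at 7.5. 2 to 4 N of push 75 mm from the axis turn it freely; it stays where it is left
- hub (a point): centre of the cross handle, on the screw's vertical axis, level with the centre lines of its four arms. It sinks with the screw: 262 mm above the table at 0 rad, 242 mm when the platen meets the stack. The hub is 46 mm across and reaches 23 mm above this point, 18 mm below it
- ball_end (a point): centre of the 28 mm ball on one arm's end, 112 mm from the axis. The handle is a plain steel cross: four equal level round arms 16 mm thick, 90 degrees apart, all alike, a ball on each end, no rim. From 23 to 98 mm from the axis the arm is bare to push on; open gaps between arms, nothing under them above 217 mm
- platen: flat steel platen 165 x 215 x 20 mm, carried by the screw and guided by the columns, moving only up and down; screw and handle count as carried by it. Origin: centre of its underside. Once it bears on the stack, the push at 75 mm from the axis rises by 1 to 2 N for each further mm; 10 to 15 N there is firm
- stack: stack of wooden pressing boards with sheets of paper between, 180 x 190 x 50 mm, about 1 kg, lying loose on the press's steel plate under the platen; origin at the centre of its underside
- tumbler: bystander: plain metal cup, 72 mm across, 105 mm tall, standing beside the press; origin at the centre of its foot
- jar: bystander: amber glass jar with a screw cap, 72 mm across, 100 mm tall, standing beside the press; origin at the centre of its foot
- tape: bystander: roll of tape lying flat, 50 mm across, 20 mm high, on the other front corner of the wooden bed; origin at the centre of its underside
- brush: bystander: 180 mm brush lying in front of the press; origin on its underside
- weight: bystander: small brass weight, 36 mm across and 57 mm tall, standing on a front corner of the press's wooden bed; origin at the centre of its foot
- dish: bystander: round shallow dark dish of dried slices, 190 mm across, 22 mm high; origin at the centre of its foot
- beaker: bystander: white plastic beaker, 92 mm across, 115 mm tall; origin at the centre of its foot

How it is judged:
By the outcome, as a careful person would: the job done as asked, in the order asked, and still so for the second after the job is handed in, with the robot touching nothing.
It also fails if it takes over 64 s, if anything falls off the work surface, if the arm or the gripper's body presses on something with over 40 N, if the wrist force passes 120 N, or if a joint passes its speed limit or range.

## Robot

A 6-joint arm with a two-finger parallel gripper is mounted at the origin on the work surface. World frame = base frame: x ahead of the robot, y to its left, z up, the work surface at z = 0. Lengths are in m, angles in rad, forces in N, time in s.
With the tool pointing down it reaches from about 0.275 to 0.85 m from the base axis. Payload 5.2 kg.
Tool frame: the origin (TCP) lies at the very end of the fingers, on their centre line; the grasp point (between the pads) lies 19 mm behind it; z points along the fingers, y is the line along which they close (so a half turn about z gives the same grasp; the last joint's range is limited). The gripper opens to 85 mm and grips with 20 to 120 N. Pads are 22 mm wide; open, the fingers measure 114 mm over their backs; the gripper's body (76 mm by 85 mm) begins 54 mm behind the grasp point. The pads swing forward as they close: fully open they stand 13 mm farther back than shut.
Start: joints at [-1.313, 0.259, 1.535, -0, 1.348, -0.203], TCP at [0.245, -0.493, 0.231] pointing down, gripper open.
Joint ranges: [-3.14, 3.14], [-0.91, 2.08], [0.19, 2.58], [-1.22, 4.36], [0.22, 2.71], [-3.12, 3.12]. Speed limits (rad/s): [2.57, 2.57, 3.14, 3.14, 3.14, 3.14].

## Interface

Orientations are given as [roll, pitch, yaw] about the fixed x, y, z axes, in that order (R = Rz(yaw) Ry(pitch) Rx(roll)).
In Python, from workcell import ctrl gives the robot as it stands.
- The arm moves only by the tool drive_tool, never from a script. Its argument "rows" is a list of rows, each an object with "fingers": the opening, from -1 (shut) to 1 (fully open); "xyz": the shift along the tool's x, y, z in mm, a list of three; "delta_rot": the turn, a rotation vector about the tool's x, y, z in degrees, a list of three. In form: [{"fingers": fingers, "xyz": [dx, dy, dz], "delta_rot": [ax, ay, az]}, ...]. A call has 1 to 12 rows; each row is the pose to reach, as a shift and turn from the pose commanded when the call began, along the tool's axes at that moment; what a row does not reach only later rows make up. A row lasts 1/10 s, in which the tool goes at most 50 mm and 8.59 degrees, less where a joint would pass 70% of its speed; a pose out of reach is approached as far as the arm can. A call with a gripper value outside its range is refused whole. The fingers move at their own pace and stop on an object; "newtons" is the grip in N (left out, the last holds). Time passes only in rows, so rows that repeat a pose let the fingers close. It gives the time, the measured TCP pose, the force, the opening and the grip force at its end, in the units of the state.
- ctrl.observe(): the state, without advancing time (a new reading comes with each control period).
- ctrl.get_image(name): name is "scene" or "top" or "wrist"; returns a dict with "color" (480x640x3 uint8, red, green, blue), "K" (3x3 intrinsics, pixels), "extrinsics" (4x4, takes a point from camera to world coordinates); the wrist camera has in their place "hand_eye" (4x4, takes a point from camera to tool coordinates, whose origin is the TCP and whose axes are the flange's). Camera axes: x right, y down, z forward; pixel columns grow to the right and rows downward; lengths in m; the calibration is good to about 2 mm. A picture is of the moment at which its call begins: read the wrist's pose just before it. There is no depth.
- ctrl.hand_in(): hands the job in; it is judged then, once.
The state is a dict: "t": time; "joints": joint angles; "qvel": joint speeds; "effort": joint torques, N m; "tool_pos": TCP position; "ee_rot": TCP orientation; "force": force on the tool from outside, world axes, zero at the start; "wrist_torque": the same for the moment, N m; "width": finger opening in m; "grasp_force": force on a finger pad.
Only numpy, scipy, OpenCV 4.12 (cv2) and the standard library are available. Lean on these libraries where they do the work, as an engineer would, in place of code of your own. Each camera call takes 0.05 s, during which the arm holds its last target. There are 200 camera calls.

## Working session

There is one attempt and no reset: what is moved stays moved. The work goes in short steps, Python scripts to look and compute and a tool call to move; the robot and the scene stay as the last step left them, time stands still between calls to the robot, and variables do not carry over. Pictures are saved under pics/ and viewed, at most 10 in all, crops included, and the job is handed in when it is done.

Besides the shell and the picture viewer there is one more tool, called after "Emit:" as name(argument=value, ...) on one line, values as JSON. drive_tool: Moves the arm, as the interface text tells. Its arguments: {"type":"object","properties":{"rows":{"type":"array"},"newtons":{"type":"number"}},"required":["rows"]}

```bash
mkdir -p pics
python3 - <<'E'
from workcell import ctrl
import cv2,numpy as np
s=ctrl.observe(); print(s)
for n in("scene","top"):
    d=ctrl.get_image(n); cv2.imwrite(f"pics/{n}0.png",d["color"][:,:,::-1]); print(n,d["K"].tolist(),np.round(d["extrinsics"],4).tolist())
E
```

```text
{'t': 0.0, 'joints': array([-1.31281789e+00,  2.59366330e-01,  1.53608476e+00, -1.68870064e-05,
        1.34799443e+00, -2.02830604e-01]), 'qvel': array([ 1.00278540e-03,  1.06001492e-04,  4.58783111e-04, -6.66939075e-05,
        8.59593901e-04,  3.62630949e-04]), 'effort': array([ 4.86096033e-04, -4.46020854e+01, -2.90564758e+01, -2.61194455e-04,
        1.16175579e-02, -1.84525300e-05]), 'tool_pos': array([ 0.24443349, -0.49211077,  0.23046146]), 'ee_rot': array([-3.13977446e+00, -3.57119513e-04,  4.60812464e-01]), 'force': array([0.14213363, 0.38983831, 0.65968718]), 'wrist_torque': array([-0.04308766, -0.01520649,  0.0352972 ]), 'grasp_force': 0.0, 'width': 0.0852994044297789}
scene [[501.4754123902145, 0.0, 321.4294783052204], [0.0, 501.4754123902145, 244.49000814871073], [0.0, 0.0, 1.0]] [[-0.9498, 0.277, -0.1457, 0.7665], [0.313, 0.8393, -0.4445, 0.5588], [-0.0008, -0.4678, -0.8838, 1.2899], [0.0, 0.0, 0.0, 1.0]]
top [[616.494871168196, 0.0, 331.1807130860906], [0.0, 616.494871168196, 239.5830602687329], [0.0, 0.0, 1.0]] [[-0.078, -0.9728, 0.2179, 0.1771], [-0.9969, 0.0764, -0.0159, 0.0042], [-0.0012, -0.2185, -0.9758, 1.9426], [0.0, 0.0, 0.0, 1.0]]
```

View pics/scene0.png

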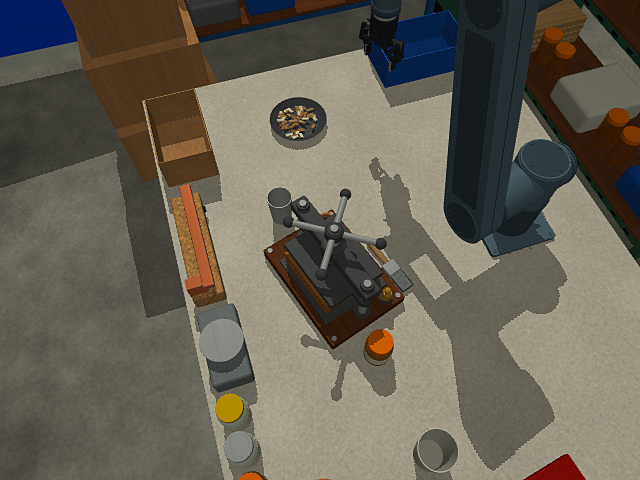

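View pics/top0.png

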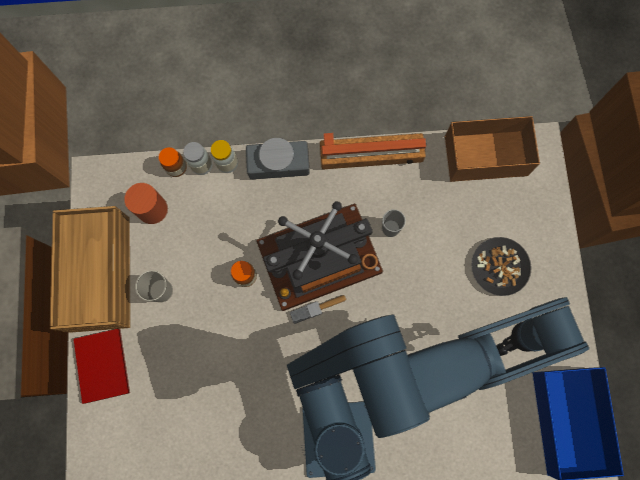

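The scene view shows the hub near (334,230) with balls near (346,194), (381,243), (323,274) and (288,222). In the top view the hub is near (318,239). I'll enlarge both to get exact pixels.

Run:
```python
import cv2,numpy as np
a=cv2.imread("pics/scene0.png")[180:290,270:400]; b=cv2.imread("pics/top0.png")[185:295,260:390]
cv2.imwrite("pics/c0.png",np.hstack([cv2.resize(x,None,fx=3,fy=3,interpolation=cv2.INTER_CUBIC) for x in(a,b)]))
```

```text
(no output)
```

View pics/c0.png

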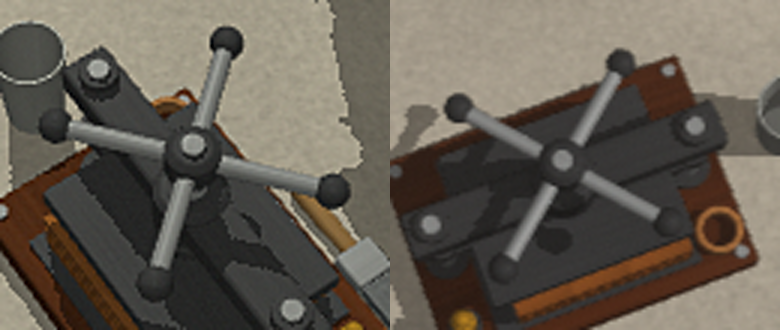

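The crop gives four ball centres and the hub in each view. I'll triangulate them across the two views.

```bash
cat > h.py <<'E'
import numpy as np
CAM={"scene":(501.475,321.429,244.49,np.array([[-0.9498,0.277,-0.1457,0.7665],[0.313,0.8393,-0.4445,0.5588],[-0.0008,-0.4678,-0.8838,1.2899]])),
"top":(616.495,331.181,239.583,np.array([[-0.078,-0.9728,0.2179,0.1771],[-0.9969,0.0764,-0.0159,0.0042],[-0.0012,-0.2185,-0.9758,1.9426]]))}
def ray(n,p):
    f,cx,cy,E=CAM[n]; d=E[:,:3]@[(p[0]-cx)/f,(p[1]-cy)/f,1]; return E[:,3],d/np.linalg.norm(d)
def tri(ps,pt):
    A=np.zeros((3,3));b=np.zeros(3);R=[ray("scene",ps),ray("top",pt)]
    for o,d in R: P=np.eye(3)-np.outer(d,d);A+=P;b+=P@o
    x=np.linalg.solve(A,b); return x,[np.linalg.norm((np.eye(3)-np.outer(d,d))@(x-o)) for o,d in R][0]
def onz(n,p,z): o,d=ray(n,p); return o+d*(z-o[2])/d[2]
E
python3 - <<'E'
from h import *
S=[(227,41),(334,190),(156,281),(54,125)]; T=[(669,221),(503,267),(459,107),(620,62)]
X=[]
for s,t in zip(S,T):
    s=(s[0]/3+269.7,s[1]/3+179.7);t=((t[0]-390)/3+259.7,t[1]/3+184.7)
    x,e=tri(s,t);X.append(x);print(x.round(4),round(e,4),onz("scene",s,.262).round(4),onz("top",t,.262).round(4))
X=np.array(X);c=X.mean(0);print("c",c.round(4))
for x in X:d=x-c;print(np.hypot(*d[:2]).round(4),np.degrees(np.arctan2(d[1],d[0])).round(1))
s=(193/3+269.7,145/3+179.7);t=(563/3-130+259.7,160/3+184.7);print("hubtop",tri(s,t))
# nuts end, bystander tops
print("nuts",onz("scene",(98/3+269.7,69/3+179.7),.215),onz("scene",(292/3+269.7,309/3+179.7),.215),onz("top",(695/3+129.7,125/3+184.7),.215),onz("top",(430/3+129.7,224/3+184.7),.215))
E
```

```text
[ 0.4955 -0.0787  0.2555] 0.0003 [ 0.4969 -0.0745  0.262 ] [ 0.4945 -0.0785  0.262 ]
[0.4636 0.0783 0.2567] 0.0011 [0.4644 0.0816 0.262 ] [0.4635 0.0774 0.262 ]
[0.6192 0.1092 0.2568] 0.0006 [0.6195 0.1119 0.262 ] [0.6183 0.1085 0.262 ]
[ 0.6525 -0.0461  0.255 ] 0.0005 [ 0.6537 -0.0424  0.262 ] [ 0.6501 -0.0455  0.262 ]
c [0.5577 0.0157 0.256 ]
0.113 -123.4
0.113 146.4
0.1119 56.7
0.1132 -33.1
hubtop (array([0.55731396, 0.01497785, 0.27258903]), np.float64(0.00013227931858860934))
nuts [ 0.59767978 -0.11091193  0.215     ] [0.51988061 0.14721846 0.215     ] [ 0.59502152 -0.11382746  0.215     ] [0.51822413 0.14585935 0.215     ]
```

The hub is at about (0.5575, 0.0155) with a ball radius of 0.113 m, which matches the given 112 mm. The arms lie at -33°+90k and the handle height is about 0.256. Next I raise the arm, close the fingers and move above the gap on the near right side, turning to yaw 0.

Emit:
drive_tool(rows=[{"fingers": -1, "xyz": [0, 0, -40], "delta_rot": [0, 0, 0]}, {"fingers": -1, "xyz": [0, 0, -80], "delta_rot": [0, 0, 4]}, {"fingers": -1, "xyz": [0, 0, -120], "delta_rot": [0, 0, 8]}, {"fingers": -1, "xyz": [40, -20, -120], "delta_rot": [0, 0, 12]}, {"fingers": -1, "xyz": [80, -40, -120], "delta_rot": [0, 0, 16]}, {"fingers": -1, "xyz": [120, -60, -120], "delta_rot": [0, 0, 20]}, {"fingers": -1, "xyz": [160, -80, -120], "delta_rot": [0, 0, 24]}, {"fingers": -1, "xyz": [200, -100, -120], "delta_rot": [0, 0, 26.4]}, {"fingers": -1, "xyz": [240, -120, -120], "delta_rot": [0, 0, 26.4]}, {"fingers": -1, "xyz": [280, -140, -120], "delta_rot": [0, 0, 26.4]}, {"fingers": -1, "xyz": [320, -160, -120], "delta_rot": [0, 0, 26.4]}, {"fingers": -1, "xyz": [360, -180, -120], "delta_rot": [0, 0, 26.4]}])

```text
t: 1.3
tool_pos: [0.4877, -0.1696, 0.351]
ee_rot: [-3.141, 0.0, -0.0]
force: [1.4, -0.3, 0.3]
width: -0.0001
grasp_force: 0.0
```

Emit:
drive_tool(rows=[{"fingers": -1, "xyz": [28, -37, 0], "delta_rot": [0, 0, 0]}, {"fingers": -1, "xyz": [56, -74, 0], "delta_rot": [0, 0, 0]}, {"fingers": -1, "xyz": [86, -113, 0], "delta_rot": [0, 0, 0]}, {"fingers": -1, "xyz": [86, -113, 0], "delta_rot": [0, 0, 0]}, {"fingers": -1, "xyz": [86, -113, 0], "delta_rot": [0, 0, 0]}])

```text
t: 1.8
tool_pos: [0.5731, -0.0571, 0.3503]
ee_rot: [-3.141, 0.002, 0.003]
force: [0.1, -0.4, -0.3]
width: -0.0002
grasp_force: 0.0
```

Run:
```python
from workcell import ctrl
import cv2,numpy as np
s=ctrl.observe(); print(s["tool_pos"],s["ee_rot"],s["force"])
d=ctrl.get_image("scene")["color"][:,:,::-1][150:310,240:430]
w=ctrl.get_image("wrist")["color"][:,:,::-1]
d=cv2.resize(d,(400,337),interpolation=cv2.INTER_CUBIC); w=cv2.resize(w,(400,300))
o=np.zeros((337,800,3),np.uint8);o[:,:400]=d;o[:300,400:]=w;cv2.imwrite("pics/c1.png",o)
```

```text
[ 0.57311351 -0.05714822  0.35032695] [-3.14139249e+00  1.93580620e-03  2.91114620e-03] [ 0.13385334 -0.39083365 -0.30824897]
```

View pics/c1.png

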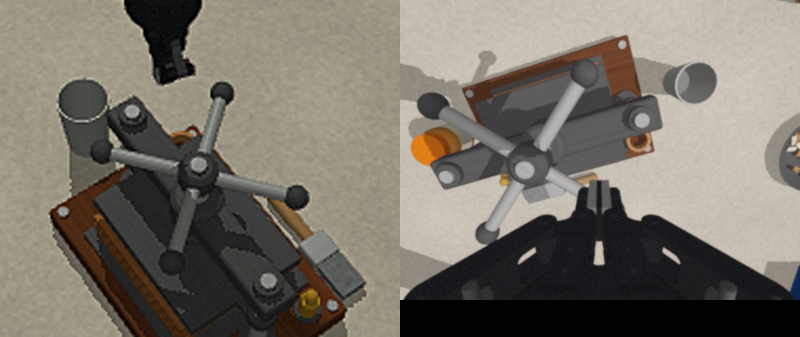

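The scene crop shows the fingertip high above the gap, and the wrist view shows the hub at about (530,163). I descend into the gap.

Emit:
drive_tool(rows=[{"fingers": -1, "xyz": [0, 0, 30], "delta_rot": [0, 0, 0]}, {"fingers": -1, "xyz": [0, 0, 60], "delta_rot": [0, 0, 0]}, {"fingers": -1, "xyz": [0, 0, 80], "delta_rot": [0, 0, 0]}, {"fingers": -1, "xyz": [0, 0, 95], "delta_rot": [0, 0, 0]}, {"fingers": -1, "xyz": [0, 0, 108], "delta_rot": [0, 0, 0]}, {"fingers": -1, "xyz": [0, 0, 114], "delta_rot": [0, 0, 0]}, {"fingers": -1, "xyz": [0, 0, 114], "delta_rot": [0, 0, 0]}])

```text
t: 2.6
tool_pos: [0.5725, -0.059, 0.2368]
ee_rot: [-3.141, 0.001, -0.001]
force: [-0.0, 0.1, 0.0]
width: -0.0001
grasp_force: 0.0
```

```bash
cat >> h.py <<'E'
C=np.array([.5575,.0155])
def arc(a0,step,n,zend=0.,p=None,r=.075,dz=None):
    """rows in yaw-0 tool axes (mm) from the pose p=(x,y) along the circle, clockwise"""
    for k in range(1,n+1):
        a=np.radians(a0-step*k); q=C+r*np.array([np.cos(a),np.sin(a)])-np.array(p)
        print([round(q[0]*1e3),round(-q[1]*1e3),round(zend*k/n,1)],end=",")
    print(" end",a0-step*n)
E
python3 - <<'E'
from workcell import ctrl
import cv2,numpy as np
from h import *
s=ctrl.observe(); print(s["tool_pos"],s["ee_rot"],s["force"])
p=(.573,-.058)
print(np.degrees(np.arctan2(*(np.array(p)-C)[::-1])),np.linalg.norm(np.array(p)-C))
arc(-78,6,12,3,p)
arc(-150,6,12,3,C+.075*np.array([np.cos(np.radians(-150)),np.sin(np.radians(-150))]))
arc(138,6,12,4,C+.075*np.array([np.cos(np.radians(138)),np.sin(np.radians(138))]))
arc(66,6,12,4,C+.075*np.array([np.cos(np.radians(66)),np.sin(np.radians(66))]))
arc(-6,6,12,4,C+.075*np.array([np.cos(np.radians(-6)),np.sin(np.radians(-6))]))
E
```

```text
[ 0.5724647  -0.05898769  0.23680621] [-3.14135255e+00  1.09377089e-03 -1.13677700e-03] [-0.01916131  0.07082568  0.02027702]
-78.09169993868248 0.07511657606680432
[-8, 1, 0.2],[-15, 1, 0.5],[-23, 1, 0.8],[-31, 0, 1.0],[-39, -2, 1.2],[-46, -5, 1.5],[-53, -9, 1.8],[-60, -13, 2.0],[-66, -18, 2.2],[-71, -23, 2.5],[-76, -29, 2.8],[-80, -36, 3.0], end -150
[-4, -7, 0.2],[-6, -14, 0.5],[-8, -22, 0.8],[-10, -30, 1.0],[-10, -37, 1.2],[-10, -45, 1.5],[-8, -53, 1.8],[-6, -61, 2.0],[-4, -68, 2.2],[0, -75, 2.5],[4, -82, 2.8],[9, -88, 3.0], end -222
[6, -6, 0.3],[12, -10, 0.7],[18, -15, 1.0],[25, -18, 1.3],[33, -21, 1.7],[40, -23, 2.0],[48, -24, 2.3],[56, -25, 2.7],[64, -24, 3.0],[71, -23, 3.3],[79, -21, 3.7],[86, -18, 4.0], end 66
[7, 4, 0.3],[14, 8, 0.7],[20, 13, 1.0],[25, 18, 1.3],[30, 24, 1.7],[34, 31, 2.0],[38, 38, 2.3],[41, 45, 2.7],[43, 53, 3.0],[44, 61, 3.3],[44, 69, 3.7],[44, 76, 4.0], end -6
[-1, 8, 0.3],[-3, 15, 0.7],[-6, 23, 1.0],[-10, 30, 1.3],[-14, 36, 1.7],[-19, 42, 2.0],[-24, 48, 2.3],[-31, 53, 2.7],[-37, 57, 3.0],[-44, 61, 3.3],[-51, 63, 3.7],[-59, 66, 4.0], end -78
```

Emit:
drive_tool(rows=[{"fingers": -1, "xyz": [-8, 1, 0], "delta_rot": [0, 0, 0]}, {"fingers": -1, "xyz": [-15, 1, 0], "delta_rot": [0, 0, 0]}, {"fingers": -1, "xyz": [-23, 1, 0], "delta_rot": [0, 0, 0]}, {"fingers": -1, "xyz": [-31, 0, 0.5], "delta_rot": [0, 0, 0]}, {"fingers": -1, "xyz": [-39, -2, 1], "delta_rot": [0, 0, 0]}, {"fingers": -1, "xyz": [-46, -5, 1], "delta_rot": [0, 0, 0]}, {"fingers": -1, "xyz": [-53, -9, 1.5], "delta_rot": [0, 0, 0]}, {"fingers": -1, "xyz": [-60, -13, 2], "delta_rot": [0, 0, 0]}, {"fingers": -1, "xyz": [-66, -18, 2], "delta_rot": [0, 0, 0]}, {"fingers": -1, "xyz": [-71, -23, 2.5], "delta_rot": [0, 0, 0]}, {"fingers": -1, "xyz": [-76, -29, 2.5], "delta_rot": [0, 0, 0]}, {"fingers": -1, "xyz": [-80, -36, 3], "delta_rot": [0, 0, 0]}])

```text
t: 3.8
tool_pos: [0.4925, -0.022, 0.2343]
ee_rot: [3.141, 0.0, -0.0]
force: [2.6, -1.9, 0.3]
width: -0.0001
grasp_force: 1.5
```

Emit:
drive_tool(rows=[{"fingers": -1, "xyz": [-4, -7, 0], "delta_rot": [0, 0, 0]}, {"fingers": -1, "xyz": [-6, -14, 0.5], "delta_rot": [0, 0, 0]}, {"fingers": -1, "xyz": [-8, -22, 1], "delta_rot": [0, 0, 0]}])

```text
t: 4.1
tool_pos: [0.4848, 0.0, 0.2333]
ee_rot: [3.141, 0.0, -0.0]
force: [2.1, -4.1, 0.1]
width: 0.0001
grasp_force: 1.7
```

Run:
```python
from workcell import ctrl
import cv2,numpy as np
from h import *
s=ctrl.observe(); print(s["tool_pos"],s["force"],s["wrist_torque"])
d=s["tool_pos"][:2]-C;print(np.degrees(np.arctan2(d[1],d[0])),np.linalg.norm(d))
a=ctrl.get_image("scene")["color"][:,:,::-1][150:310,240:430]
b=ctrl.get_image("top")["color"][:,:,::-1][165:315,240:418]
cv2.imwrite("pics/c2.png",np.hstack([cv2.resize(x,(400,337),interpolation=cv2.INTER_CUBIC) for x in (a,b)]))
```

```text
[4.84753575e-01 2.82684565e-05 2.33302515e-01] [ 2.08586087 -4.12384351  0.11290295] [-0.56980042 -0.41594264 -0.16460595]
-167.993216922641 0.07437349550092306
```

View pics/c2.png

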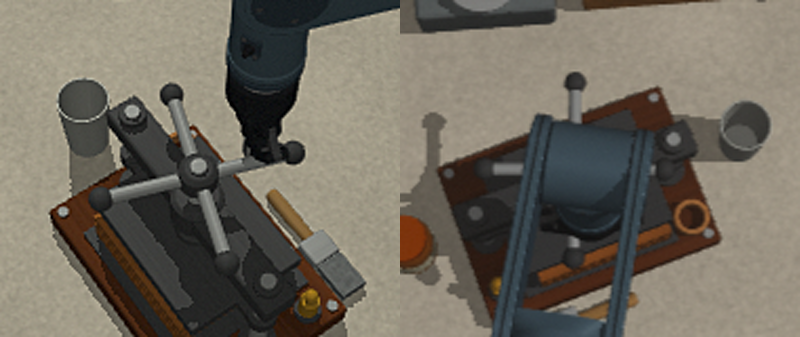

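The handle is turning: the pushed arm has moved about 60°, with a push of about 4 N and the fingertip against the arm near (270,155). I keep going round.

Run:
```python
from h import *
for a0 in (-168,-240,-312,-384,-456): arc(a0,6,12,4,C+.075*np.array([np.cos(np.radians(a0)),np.sin(np.radians(a0))]))
```

```text
[-1, -8, 0.3],[-2, -16, 0.7],[-1, -23, 1.0],[0, -31, 1.3],[2, -39, 1.7],[5, -46, 2.0],[8, -53, 2.3],[13, -60, 2.7],[18, -66, 3.0],[23, -71, 3.3],[29, -76, 3.7],[36, -81, 4.0], end -240
[7, -4, 0.3],[14, -6, 0.7],[22, -8, 1.0],[30, -10, 1.3],[37, -10, 1.7],[45, -10, 2.0],[53, -8, 2.3],[61, -6, 2.7],[68, -4, 3.0],[75, 0, 3.3],[82, 4, 3.7],[88, 9, 4.0], end -312
[6, 6, 0.3],[10, 12, 0.7],[15, 18, 1.0],[18, 25, 1.3],[21, 33, 1.7],[23, 40, 2.0],[24, 48, 2.3],[25, 56, 2.7],[24, 64, 3.0],[23, 71, 3.3],[21, 79, 3.7],[18, 86, 4.0], end -384
[-4, 7, 0.3],[-8, 14, 0.7],[-13, 20, 1.0],[-18, 25, 1.3],[-24, 30, 1.7],[-31, 34, 2.0],[-38, 38, 2.3],[-45, 41, 2.7],[-53, 43, 3.0],[-61, 44, 3.3],[-69, 44, 3.7],[-76, 44, 4.0], end -456
[-8, -1, 0.3],[-15, -3, 0.7],[-23, -6, 1.0],[-30, -10, 1.3],[-36, -14, 1.7],[-42, -19, 2.0],[-48, -24, 2.3],[-53, -31, 2.7],[-57, -37, 3.0],[-61, -44, 3.3],[-63, -51, 3.7],[-66, -59, 4.0], end -528
```

Emit:
drive_tool(rows=[{"fingers": -1, "xyz": [-1, -8, 0], "delta_rot": [0, 0, 0]}, {"fingers": -1, "xyz": [-2, -16, 0.5], "delta_rot": [0, 0, 0]}, {"fingers": -1, "xyz": [-1, -23, 1], "delta_rot": [0, 0, 0]}, {"fingers": -1, "xyz": [0, -31, 1.5], "delta_rot": [0, 0, 0]}, {"fingers": -1, "xyz": [2, -39, 1.5], "delta_rot": [0, 0, 0]}, {"fingers": -1, "xyz": [5, -46, 2], "delta_rot": [0, 0, 0]}, {"fingers": -1, "xyz": [8, -53, 2.5], "delta_rot": [0, 0, 0]}, {"fingers": -1, "xyz": [13, -60, 2.5], "delta_rot": [0, 0, 0]}, {"fingers": -1, "xyz": [18, -66, 3], "delta_rot": [0, 0, 0]}, {"fingers": -1, "xyz": [23, -71, 3.5], "delta_rot": [0, 0, 0]}, {"fingers": -1, "xyz": [29, -76, 3.5], "delta_rot": [0, 0, 0]}, {"fingers": -1, "xyz": [36, -81, 4], "delta_rot": [0, 0, 0]}])

```text
t: 5.4
tool_pos: [0.521, 0.0811, 0.229]
ee_rot: [-3.141, 0.001, -0.0]
force: [-2.2, -4.0, -0.6]
width: 0.0001
grasp_force: 1.6
```

Emit:
drive_tool(rows=[{"fingers": -1, "xyz": [7, -4, 0], "delta_rot": [0, 0, 0]}, {"fingers": -1, "xyz": [14, -6, 0.5], "delta_rot": [0, 0, 0]}, {"fingers": -1, "xyz": [22, -8, 1], "delta_rot": [0, 0, 0]}, {"fingers": -1, "xyz": [30, -10, 1.5], "delta_rot": [0, 0, 0]}, {"fingers": -1, "xyz": [37, -10, 1.5], "delta_rot": [0, 0, 0]}, {"fingers": -1, "xyz": [45, -10, 2], "delta_rot": [0, 0, 0]}])

```text
t: 6.0
tool_pos: [0.5664, 0.0909, 0.2273]
ee_rot: [-3.141, 0.0, 0.0]
force: [-4.2, -1.2, 0.4]
width: -0.0003
grasp_force: 1.7
```

Emit:
drive_tool(rows=[{"fingers": -1, "xyz": [8, 2, 0.5], "delta_rot": [0, 0, 0]}, {"fingers": -1, "xyz": [16, 4, 0.5], "delta_rot": [0, 0, 0]}, {"fingers": -1, "xyz": [23, 6, 1], "delta_rot": [0, 0, 0]}, {"fingers": -1, "xyz": [30, 10, 1], "delta_rot": [0, 0, 0]}, {"fingers": -1, "xyz": [37, 14, 1.5], "delta_rot": [0, 0, 0]}, {"fingers": -1, "xyz": [43, 19, 2], "delta_rot": [0, 0, 0]}, {"fingers": -1, "xyz": [43, 19, 2], "delta_rot": [0, 0, 0]}])

```text
t: 6.7
tool_pos: [0.6107, 0.0707, 0.2254]
ee_rot: [3.141, -0.002, -0.001]
force: [0.0, 0.5, 0.8]
width: -0.0004
grasp_force: 0.0
```

Run:
```python
from workcell import ctrl
import cv2,numpy as np
from h import *
s=ctrl.observe(); print(s["tool_pos"],s["force"],s["wrist_torque"])
d=s["tool_pos"][:2]-C;print(np.degrees(np.arctan2(d[1],d[0])),np.linalg.norm(d))
a=ctrl.get_image("scene")["color"][:,:,::-1][150:310,240:430]
b=ctrl.get_image("wrist")["color"][:,:,::-1]
cv2.imwrite("pics/c3.png",np.hstack([cv2.resize(x,(400,337),interpolation=cv2.INTER_CUBIC) for x in (a,b)]))
```

```text
[0.61071106 0.07066059 0.22539269] [0.0376668  0.49147899 0.810994  ] [-0.00710407  0.03360027 -0.03511039]
46.03059839580075 0.07664273195116843
```

View pics/c3.png

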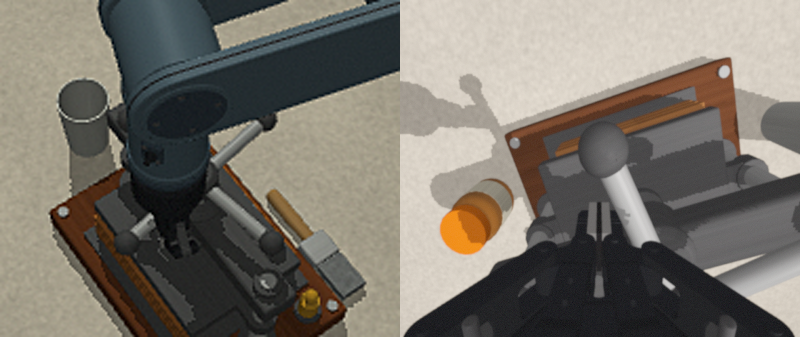

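The wrist view shows the pushed arm just ahead of the finger, with its ball at (603,150). Nothing else has been disturbed, so I continue.

Emit:
drive_tool(rows=[{"fingers": -1, "xyz": [5, 5, 0], "delta_rot": [0, 0, 0]}, {"fingers": -1, "xyz": [10, 12, 0.5], "delta_rot": [0, 0, 0]}, {"fingers": -1, "xyz": [14, 18, 0.5], "delta_rot": [0, 0, 0]}, {"fingers": -1, "xyz": [18, 25, 1], "delta_rot": [0, 0, 0]}, {"fingers": -1, "xyz": [20, 32, 1], "delta_rot": [0, 0, 0]}, {"fingers": -1, "xyz": [22, 40, 1.5], "delta_rot": [0, 0, 0]}])

```text
t: 7.4
tool_pos: [0.6312, 0.0313, 0.2237]
ee_rot: [-3.141, 0.0, 0.0]
force: [-2.4, 3.6, -0.9]
width: -0.0
grasp_force: 1.8
```

Emit:
drive_tool(rows=[{"fingers": -1, "xyz": [1, 8, 0], "delta_rot": [0, 0, 0]}, {"fingers": -1, "xyz": [1, 16, 0.5], "delta_rot": [0, 0, 0]}, {"fingers": -1, "xyz": [0, 23, 1], "delta_rot": [0, 0, 0]}, {"fingers": -1, "xyz": [-2, 31, 1], "delta_rot": [0, 0, 0]}])

```text
t: 7.8
tool_pos: [0.6291, 0.0002, 0.2228]
ee_rot: [-3.141, -0.001, 0.0]
force: [0.7, 3.8, 0.3]
width: -0.0
grasp_force: 1.7
```

Emit:
drive_tool(rows=[{"fingers": -1, "xyz": [-3, 8, 0], "delta_rot": [0, 0, 0]}, {"fingers": -1, "xyz": [-6, 15, 0.5], "delta_rot": [0, 0, 0]}, {"fingers": -1, "xyz": [-10, 21, 0.5], "delta_rot": [0, 0, 0]}, {"fingers": -1, "xyz": [-15, 28, 1], "delta_rot": [0, 0, 0]}])

```text
t: 8.2
tool_pos: [0.614, -0.0279, 0.2221]
ee_rot: [3.141, -0.001, 0.0]
force: [0.8, 2.9, 0.3]
width: 0.0001
grasp_force: 1.5
```

Emit:
drive_tool(rows=[{"fingers": -1, "xyz": [-5, 6, 0], "delta_rot": [0, 0, 0]}, {"fingers": -1, "xyz": [-11, 11, 0.5], "delta_rot": [0, 0, 0]}, {"fingers": -1, "xyz": [-17, 15, 0.5], "delta_rot": [0, 0, 0]}, {"fingers": -1, "xyz": [-24, 19, 0.5], "delta_rot": [0, 0, 0]}])

```text
t: 8.6
tool_pos: [0.5922, -0.0448, 0.2216]
ee_rot: [-3.138, -0.006, -0.0]
force: [20.0, 16.6, -7.8]
width: -0.0002
grasp_force: 11.5
```

The push jumped to about 26 N, so the platen is bearing or the screw has hit its stop. I back off at once and look.

Emit:
drive_tool(rows=[{"fingers": -1, "xyz": [6, -4, 0], "delta_rot": [0, 0, 0]}, {"fingers": -1, "xyz": [16, -12, 0], "delta_rot": [0, 0, 0]}, {"fingers": -1, "xyz": [16, -12, 0], "delta_rot": [0, 0, 0]}])

```text
t: 8.9
tool_pos: [0.6064, -0.0342, 0.2213]
ee_rot: [3.141, 0.0, 0.001]
force: [0.5, 0.4, 0.0]
width: -0.0002
grasp_force: 0.0
```

Run:
```python
from workcell import ctrl
import cv2,numpy as np
from h import *
s=ctrl.observe(); print(s["tool_pos"],s["force"])
a=ctrl.get_image("scene")["color"][:,:,::-1][150:310,240:430]
t=ctrl.get_image("top")["color"][:,:,::-1]
cv2.imwrite("pics/top4.png",t)
b=t[165:325,240:430]
cv2.imwrite("pics/c4.png",np.hstack([cv2.resize(x,(400,337),interpolation=cv2.INTER_CUBIC) for x in (a,b)]))
```

```text
[ 0.60637142 -0.03419055  0.22128495] [0.54811062 0.39192733 0.00260509]
```

View pics/c4.png

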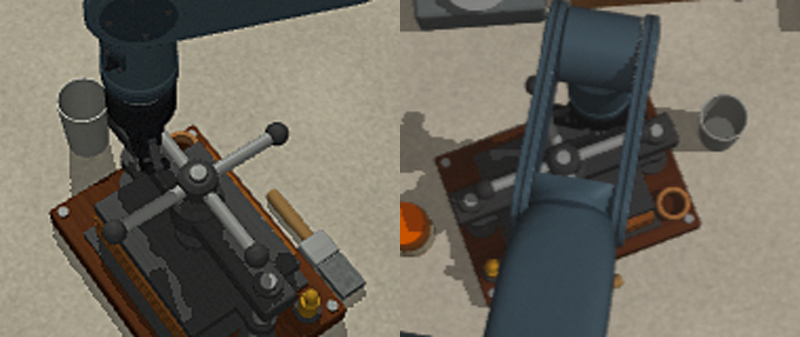

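The scene view shows the handle moved round with its balls at (278,133), (257,251) and (114,231), and all bystanders in place. I make one gentle check push to confirm the press resists about 12 N without turning.

Emit:
drive_tool(rows=[{"fingers": -1, "xyz": [-4, 3, 0], "delta_rot": [0, 0, 0]}, {"fingers": -1, "xyz": [-8, 6, 0], "delta_rot": [0, 0, 0]}, {"fingers": -1, "xyz": [-10, 8, 0], "delta_rot": [0, 0, 0]}, {"fingers": -1, "xyz": [-10, 8, 0], "delta_rot": [0, 0, 0]}])

```text
t: 9.4
tool_pos: [0.5962, -0.0421, 0.2215]
ee_rot: [-3.14, -0.002, -0.0]
force: [2.5, 2.3, -2.2]
width: 0.0002
grasp_force: 1.7
```

Emit:
drive_tool(rows=[{"fingers": -1, "xyz": [-2, 1.5, 0], "delta_rot": [0, 0, 0]}, {"fingers": -1, "xyz": [-2, 1.5, 0], "delta_rot": [0, 0, 0]}])

```text
t: 9.6
tool_pos: [0.5951, -0.0425, 0.2215]
ee_rot: [-3.139, -0.003, 0.0]
force: [6.3, 5.8, -2.8]
width: -0.0003
grasp_force: 3.7
```

Emit:
drive_tool(rows=[{"fingers": -1, "xyz": [-1, 0.5, 0], "delta_rot": [0, 0, 0]}, {"fingers": -1, "xyz": [-1, 0.5, 0], "delta_rot": [0, 0, 0]}])

```text
t: 9.8
tool_pos: [0.5949, -0.0426, 0.2215]
ee_rot: [-3.138, -0.005, 0.0]
force: [7.8, 7.6, -2.9]
width: 0.0003
grasp_force: 5.0
```

Emit:
drive_tool(rows=[{"fingers": -1, "xyz": [-1, 0.5, 0], "delta_rot": [0, 0, 0]}, {"fingers": -1, "xyz": [-1, 0.5, 0], "delta_rot": [0, 0, 0]}])

```text
t: 10.0
tool_pos: [0.5944, -0.0428, 0.2215]
ee_rot: [-3.138, -0.006, 0.0]
force: [11.0, 8.0, -3.7]
width: 0.0
grasp_force: 6.0
```

Emit:
drive_tool(rows=[{"fingers": -1, "xyz": [-0.5, 0.3, 0], "delta_rot": [0, 0, 0]}, {"fingers": -1, "xyz": [-0.5, 0.3, 0], "delta_rot": [0, 0, 0]}])

```text
t: 10.2
tool_pos: [0.5942, -0.0429, 0.2216]
ee_rot: [-3.138, -0.006, 0.001]
force: [12.3, 8.6, -5.3]
width: -0.0002
grasp_force: 6.6
```

The handle holds at 15 N with no movement. I back off and withdraw upward.

Emit:
drive_tool(rows=[{"fingers": -1, "xyz": [6, -4, 0], "delta_rot": [0, 0, 0]}, {"fingers": -1, "xyz": [16, -12, 0], "delta_rot": [0, 0, 0]}, {"fingers": -1, "xyz": [24, -20, 0], "delta_rot": [0, 0, 0]}, {"fingers": -1, "xyz": [24, -20, -20], "delta_rot": [0, 0, 0]}, {"fingers": -1, "xyz": [24, -20, -60], "delta_rot": [0, 0, 0]}, {"fingers": -1, "xyz": [24, -20, -100], "delta_rot": [0, 0, 0]}, {"fingers": -1, "xyz": [24, -20, -140], "delta_rot": [0, 0, 0]}, {"fingers": -1, "xyz": [10, 20, -140], "delta_rot": [0, 0, 0]}, {"fingers": -1, "xyz": [-10, 60, -140], "delta_rot": [0, 0, 0]}, {"fingers": -1, "xyz": [-35, 100, -140], "delta_rot": [0, 0, 0]}, {"fingers": -1, "xyz": [-60, 140, -140], "delta_rot": [0, 0, 0]}, {"fingers": -1, "xyz": [-85, 180, -140], "delta_rot": [0, 0, 0]}])

```text
t: 11.4
tool_pos: [0.5056, -0.2262, 0.3614]
ee_rot: [3.141, 0.0, 0.001]
force: [0.3, -0.2, -0.4]
width: -0.0002
grasp_force: 0.0
```

Emit:
drive_tool(rows=[{"fingers": -1, "xyz": [-30, 40, 0], "delta_rot": [0, 0, 0]}, {"fingers": -1, "xyz": [-60, 80, 0], "delta_rot": [0, 0, 0]}, {"fingers": -1, "xyz": [-90, 120, 0], "delta_rot": [0, 0, 0]}, {"fingers": -1, "xyz": [-90, 120, 0], "delta_rot": [0, 0, 0]}, {"fingers": -1, "xyz": [-90, 120, 0], "delta_rot": [0, 0, 0]}])

```text
t: 11.9
tool_pos: [0.4159, -0.346, 0.3612]
ee_rot: [-3.141, 0.0, -0.003]
force: [0.6, -0.0, -0.0]
width: 0.0002
grasp_force: 0.0
```

Run:
```python
from workcell import ctrl
import cv2,numpy as np
s=ctrl.observe(); print(s["t"],s["tool_pos"],s["force"],abs(s["qvel"]).max())
for n in("scene","top"): cv2.imwrite(f"pics/{n}5.png",ctrl.get_image(n)["color"][:,:,::-1])
f=lambda n,r,c:cv2.resize(cv2.imread(f"pics/{n}.png")[r:r+100,c:c+133],(400,300),interpolation=cv2.INTER_CUBIC)
r=[np.hstack([f("scene0",185,270),f("top0",190,260)]),np.hstack([f("scene5",185,270),f("top5",190,260)])]
cv2.imwrite("pics/c5.png",np.vstack(r))
```

```text
11.9 [ 0.41593624 -0.34604479  0.36117   ] [ 0.61619551 -0.04101151 -0.03334496] 0.05052858250420995
```

View pics/c5.png

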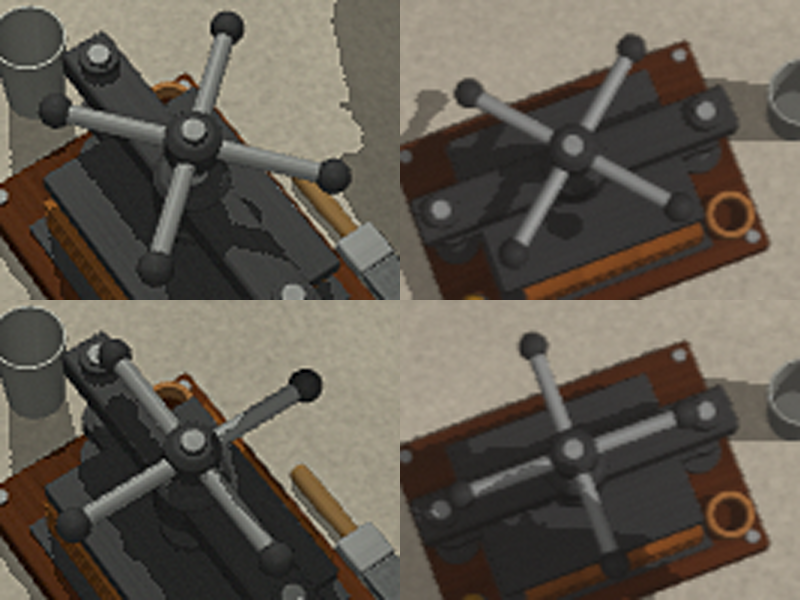

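Run:
```python
from h import *
def go(S,T):
    X=np.array([tri((s[0]/3.0075+269.7,s[1]/3+184.7),((t[0]-400)/3.0075+259.7,t[1]/3+189.7))[0] for s,t in zip(S,T)])
    c=X.mean(0);d=X-c;print(c.round(4),np.hypot(d[:,0],d[:,1]).round(4),np.degrees(np.arctan2(d[:,1],d[:,0])).round(1),X[:,2].round(4))
go([(227,26),(334,175),(156,268),(54,110)],[(681,207),(515,253),(469,93),(631,47)])
go([(306,85),(278,257),(74,225),(114,53)],[(615,264),(459,193),(534,47),(689,113)])
```

```text
[0.5575 0.0149 0.2537] [0.1137 0.1129 0.1129 0.1132] [-123.3  146.7   56.8  -32.8] [0.2531 0.2536 0.2535 0.2545]
[0.5573 0.015  0.2369] [0.1124 0.1146 0.1125 0.1154] [-164.5  105.7   15.9  -74.4] [0.2374 0.2429 0.2332 0.2342]
```

The handle turned 311° (5.4 rad), which should lower it 17.3 mm, and the views give 16.8 mm. The force stayed at 3–4 N and rose only over the last 30 mm of travel, which means the platen met the stack rather than the end stop. In the before/after views the tumbler, tape and brush stand where they were, so I hand in.

```bash
python3 -c "
from workcell import ctrl
print(ctrl.hand_in())"
```

```text
the job is handed in; nothing more can be done
None
```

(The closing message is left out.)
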